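# Cull the short pins and hold the cam clamp shut for filing

## Robot

A 6-joint arm with a two-finger parallel gripper is mounted at the origin on the work surface; the furniture and walls round the work are solid. World frame = base frame: x ahead of the robot, y to its left, z up, the work surface at z = 0. Lengths are in m, angles in rad, forces in N, time in s.
With the tool pointing down it reaches from about 0.225 to 0.875 m from the base axis. Payload 3.4 kg.
Tool frame: the origin (TCP) lies at the very end of the fingers, on their centre line; the grasp point (between the pads) lies 19 mm behind it (grip_depth is the distance from the TCP to the grasp point, in m); x points along the fingers, z is the direction in which the jaws open and shut, and the axes are right-handed (so a half turn about x gives the same grasp; the last joint's range is limited). The gripper opens to 85 mm and grips with 20 to 120 N. Pads are 22 mm wide; open, the fingers measure 114 mm over their backs; the gripper's body (76 mm by 85 mm) begins 54 mm behind the grasp point. The pads swing forward as they close: fully open they stand 13 mm farther back than shut.
Start: joints at [-1.269, 0.276, 1.505, -0, 1.361, -0.121], TCP at [0.236, -0.524, 0.231] pointing down, gripper open.
Joint ranges: [-2.89, 2.89], [-0.75, 2.08], [0.22, 2.7], [-1.18, 4.32], [0.11, 2.71], [-2.7, 2.7]. Speed limits (rad/s): [2.57, 2.57, 3.14, 3.14, 3.14, 3.14].

## Interface

Orientations are given as a unit quaternion [w, x, y, z].
In Python, from rig import get_state, get_image, sign_off, grip_depth gives the robot as it stands. The module is installed in compiled form; this text tells all that it offers.
- The arm moves only by the tool arm_command, never from a script. Its argument "series" is a list of rows, each an object with "dp": the shift along the tool's x, y, z scaled (see below), a list of three; "angular": the turn, a rotation vector about the tool's x, y, z scaled (see below), a list of three; "gripper": the finger opening in mm, from 0 to 85.4. A call has exactly 8 rows; each row shifts and turns the pose as measured when the row begins, along the tool's axes as they then stand; what a row does not reach is not made up. The controller multiplies each number of a shift by 0.12 m and each number of a turn by 90 degrees. A row lasts 1/8 s, in which the tool goes at most 62.5 mm and 10.7 degrees, less where a joint would pass 70% of its speed; a pose out of reach is approached as far as the arm can. A call with a number of a shift or a turn outside -1 to 1 is refused whole. A call with a gripper value outside its range is refused whole. The fingers move at their own pace and stop on an object; "grip_force" is the grip in N (left out, the last holds). Time passes only in rows, so rows that do not move let the fingers close, or fill a call up. It gives the time, the measured TCP pose, the force and the opening at its end, in the units of the state.
- get_state(): the state, without advancing time (a new reading comes with each control period).
- get_image(name): name is "scene" or "top" or "wrist"; returns a dict with "image" (400x640x3 uint8, blue, green, red), "depth" (400x640 float32, m along the optical axis (not along the pixel's ray), 0 where there is no reading), "mtx" (3x3 intrinsics, pixels), "view" (4x4, takes a point from world to camera coordinates); the wrist camera has in their place "mount" (4x4, takes a point from camera to tool coordinates, whose origin is the TCP and whose axes are the tool frame's). Camera axes: x right, y up, looking along -z (the intrinsics and any distortion apply to the point x, -y, -z); pixel columns grow to the right and rows downward; lengths in m; the calibration is good to about 2 mm. A picture is of the moment at which its call begins: read the wrist's pose just before it.
- sign_off(): hands the job in, once; it reports no verdict.
The state is a dict: "clock": time; "qpos": joint angles; "qd": joint speeds; "effort": joint torques, N m; "position": TCP position; "ee_rot": TCP orientation; "contact_force": force on the tool from outside, world axes, zero at the start; "moment": the same for the moment, N m; "width": finger opening in m.
Only numpy, scipy, OpenCV 4.12 (cv2) and the standard library are available. Lean on these libraries where they do the work, as an engineer would, in place of code of your own. Each camera call takes 0.05 s, during which the arm holds its last target. There are 200 camera calls.

## Task

Five brass pins stand in the cam-clamp jig so that I can file their tops level, but two were cut too short for the file to reach: take those two out and put them in the clear tray, and leave the three long ones standing in their notches. Then take the lever by its knob, swing it round to the cam's highest lift, where the lever stands parallel to the clamp bar and its sprung noses press the pins hardest into their notches, and finish while still holding the knob there, because a spring would throw the lever back. Leave the other things on the bench where they are.

Things in the scene. Friction and masses are not known exactly. Their poses are not given: they have to be found in the camera images.
- jig: Fixed jig on a base plate 135x212x10 mm. Origin: on the worktop under the middle pin place; y runs along the row, +x from lever side to fence, z up. Pins stand on the base (z=10 mm) at x=0 in V notches at y=-68,-34,0,34,68 mm. Fence: x=7 to 27 mm, teeth out to x=-3, top z=38 mm (screw heads 41). Bar, plungers and guide cheeks: x=-47 to -10 mm, tops z=38 or lower.
- bar: Steel clamp bar 16x182x24 mm along jig y, pushed by the cam, with five spring plungers (rubber noses, one facing each notch). Its origin is the jig's origin at rest and moves along jig +x as it clamps. At rest the noses are 3.5 mm short of a seated pin; they meet the pins at about 1 rad of lever, and at the highest lift (6.7 mm) each presses its pin with about 7 N.
- lever (a joint): Lever angle about the upright cam axis, rad, anticlockwise from above. 0 = rest stop (arm points 160 deg anticlockwise from jig +x: to -x, a little to +y); 1.92 = highest lift, arm along jig -y, parallel to the bar; past it the lift falls again, up to a stop at 2.18. A spring turns it back to 0 (1.5 N at the knob at rest, 4 N at highest lift).
- cam_axis (a point): Point on the upright axis of the lever and cam, 40 mm above the worktop, at jig x = -54 mm, y = 0.
- knob: Black upright round knob on the end of the lever, 20 mm in diameter and 40 mm tall, spinning freely about its own upright axis, 85 mm from the cam axis. Origin: centre of its underside, 44 mm above the worktop; the lever arm's top is at 41 mm.
- tray: Clear open tray, 60 x 100 mm, walls 24 mm tall, loose on the worktop; offcuts drawn on its floor are part of it. Origin: centre of its underside; y is its long axis. The inner floor is 2 mm above the origin.
- pin_1: Loose turned brass pin, 14 mm in diameter, standing upright in one of the notches. The five pins are alike but for length: three are 64 mm, two are 52 mm (mass 55 to 90 g). Origin: centre of its underside; z along the pin, upwards. Which notch it stands in varies.
- pin_2: Loose turned brass pin, 14 mm in diameter, standing upright in one of the notches. The five pins are alike but for length: three are 64 mm, two are 52 mm (mass 55 to 90 g). Origin: centre of its underside; z along the pin, upwards. Which notch it stands in varies.
- pin_3: Loose turned brass pin, 14 mm in diameter, standing upright in one of the notches. The five pins are alike but for length: three are 64 mm, two are 52 mm (mass 55 to 90 g). Origin: centre of its underside; z along the pin, upwards. Which notch it stands in varies.
- pin_4: Loose turned brass pin, 14 mm in diameter, standing upright in one of the notches. The five pins are alike but for length: three are 64 mm, two are 52 mm (mass 55 to 90 g). Origin: centre of its underside; z along the pin, upwards. Which notch it stands in varies.
- pin_5: Loose turned brass pin, 14 mm in diameter, standing upright in one of the notches. The five pins are alike but for length: three are 64 mm, two are 52 mm (mass 55 to 90 g). Origin: centre of its underside; z along the pin, upwards. Which notch it stands in varies.
- pin_1_top (a point): Centre of the top face of pin_1; tells whether it is a long one (64 mm from the underside, top 74 mm above the worktop) or a short one (52 mm, 62 mm).
- pin_2_top (a point): Centre of the top face of pin_2; tells whether it is a long one (64 mm from the underside, top 74 mm above the worktop) or a short one (52 mm, 62 mm).
- pin_3_top (a point): Centre of the top face of pin_3; tells whether it is a long one (64 mm from the underside, top 74 mm above the worktop) or a short one (52 mm, 62 mm).
- pin_4_top (a point): Centre of the top face of pin_4; tells whether it is a long one (64 mm from the underside, top 74 mm above the worktop) or a short one (52 mm, 62 mm).
- pin_5_top (a point): Centre of the top face of pin_5; tells whether it is a long one (64 mm from the underside, top 74 mm above the worktop) or a short one (52 mm, 62 mm).
- file: Bystander: flat hand file with a wooden handle, about 190 mm long, lying flat.
- polish_tin: Bystander: flat round tin, 61 mm across, 23 mm tall.
- tape_masking: Bystander: roll of masking tape, 84 mm across, 24 mm tall.
- eraser: Bystander: eraser, 14 x 34 x 11 mm.
- nut_jar: Bystander: small glass jar with a red lid, 51 mm across, 72 mm tall.

How it is judged:
On the way:
1. both short pins lie or stand in the clear tray, let go (x of pin_2 in the frame of tray between -0.042 and 0.042 m and y of pin_2 in the frame of tray between -0.062 and 0.062 m and x of pin_2_top in the frame of tray between -0.042 and 0.042 m and y of pin_2_top in the frame of tray between -0.062 and 0.062 m and z of each of pin_2, pin_5 in the frame of tray below 0.045 m and contact force between the fingers and pin_2 below 0.05 N and linear speed of each of pin_2, pin_5 below 0.03 m/s and x of pin_5 in the frame of tray between -0.042 and 0.042 m and y of pin_5 in the frame of tray between -0.062 and 0.062 m and x of pin_5_top in the frame of tray between -0.042 and 0.042 m and y of pin_5_top in the frame of tray between -0.062 and 0.062 m and contact force between the fingers and pin_5 below 0.05 N), for 0.2 s.
At the end, for the whole second after the job is handed in: The fingers still hold the knob (over 1 N), lever within 0.15 rad of highest lift (1.92); the bar's noses press each long pin with over 2 N, all three upright (7 deg) on the base in their notches; both short pins at rest in the clear tray, let go (all of step 1 and value of joint lever between 1.77 and 2.07 rad and contact force between the fingers and knob above 1 N and contact force between bar and pin_1 above 2 N and angle between each of pin_1, pin_3, pin_4's own z axis and vertical below 0.12 rad and z of pin_1 in the frame of jig between 0.005 and 0.014 m and x of pin_1 in the frame of jig between -0.006 and 0.006 m and contact force between bar and pin_3 above 2 N and z of pin_3 in the frame of jig between 0.005 and 0.014 m and x of pin_3 in the frame of jig between -0.006 and 0.006 m and contact force between bar and pin_4 above 2 N and z of pin_4 in the frame of jig between 0.005 and 0.014 m and x of pin_4 in the frame of jig between -0.006 and 0.006 m); the arm keeps its last pose, push and grip.
It fails at once if a long pin was pulled out of its place (distance of any of pin_1, pin_3, pin_4 from where it was at the start of the episode above 0.02 m).
It fails at once if a bystander was moved by more than 30 mm (distance of any of file, polish_tin, tape_masking, eraser, nut_jar from where it was at the start of the episode above 0.03 m).
It also fails if it takes over 58 s, if anything falls off the work surface, if the arm or the gripper's body presses on something with over 40 N, if the wrist force passes 120 N, or if a joint passes its speed limit or range.

## Working session

There is one attempt and no reset: what is moved stays moved. The work goes in short steps, Python scripts to look and compute and a tool call to move; the robot and the scene stay as the last step left them, time stands still between calls to the robot, and variables do not carry over. Pictures are saved under pics/ and viewed, about 8 in all and at most 12, crops included, and the job is handed in when it is done.

Besides the shell and the picture viewer there is one more tool, called after ">>>" as name(argument=value, ...) on one line, values as JSON. arm_command: Moves the arm, as the interface text tells. Its arguments: {"type":"object","properties":{"series":{"type":"array","items":{"type":"object","properties":{"dp":{"type":"array","items":{"type":"number"}},"angular":{"type":"array","items":{"type":"number"}},"gripper":{"type":"number"}}}},"grip_force":{"type":"number"}},"required":["series"]}

```bash
mkdir -p pics; cat > h.py <<'E'
import numpy as np,cv2
from rig import *
from scipy.spatial.transform import Rotation as R
def Rt(s): q=s['ee_rot']; return R.from_quat([q[1],q[2],q[3],q[0]]).as_matrix()
def cloud(im):
    d=im['depth'];K=im['mtx'];v,u=np.mgrid[0:400,0:640]
    P=np.stack([(u-K[0,2])/K[0,0]*d,-(v-K[1,2])/K[1,1]*d,-d],-1)
    M=np.linalg.inv(im['view']);return P@M[:3,:3].T+M[:3,3]
E
python3 - <<'E'
from h import *
s=get_state();print(s);print(Rt(s),grip_depth)
for n in('top','scene'):
    im=get_image(n);cv2.imwrite(f'pics/{n}.png',im['image']);np.savez(f'{n}.npz',**im);print(n,im['mtx'],im.keys())
E
```

```text
{'clock': 0.0, 'qpos': array([-1.26897978e+00,  2.76598337e-01,  1.50618040e+00, -1.54729416e-05,
        1.36067998e+00, -1.20995601e-01]), 'qd': array([-9.97887667e-04, -7.96033008e-04,  1.41948241e-03,  1.26692670e-04,
       -1.73239741e-03, -4.74536417e-05]), 'effort': array([-2.19253539e-03, -4.16780412e+01, -2.45805359e+01, -3.18676848e-04,
        1.10628139e-02, -1.09405715e-05]), 'position': array([ 0.23576665, -0.52384315,  0.23041897]), 'ee_rot': array([ 0.59327606,  0.38436823,  0.59429638, -0.38353147]), 'contact_force': array([ 0.44200566,  0.12103439, -0.54764104]), 'moment': array([0.01277377, 0.02713509, 0.02938132]), 'width': 0.08562117252649735}
[[-5.69147337e-04  9.11937380e-01  4.10329004e-01]
 [ 1.77722130e-03  4.10329345e-01 -9.11935672e-01]
 [-9.99998259e-01  2.10219689e-04 -1.85425239e-03]] 0.0187
top [[464.09266784   0.         323.86734372]
 [  0.         464.09266784 204.03234657]
 [  0.           0.           1.        ]] dict_keys(['image', 'depth', 'mtx', 'view'])
scene [[487.46932965   0.         316.32157096]
 [  0.         487.46932965 209.64668625]
 [  0.           0.           1.        ]] dict_keys(['image', 'depth', 'mtx', 'view'])
```

View pics/top.png

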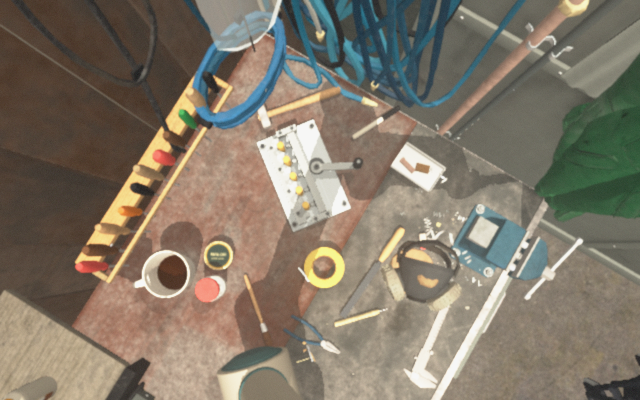

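View pics/scene.png

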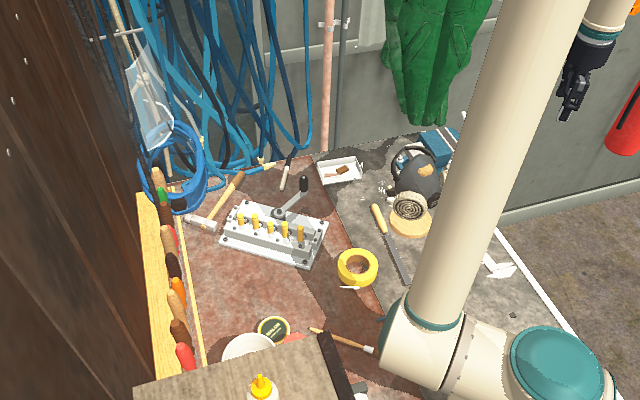

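The top view shows five pins running from (281,146) to (306,205), the knob near (357,163) and the tray near (417,167). The scene view shows the same layout. Next I'll measure positions from depth.

```bash
cat > a.py <<'E'
from h import *
im=dict(np.load('top.npz'));C=cloud(im);np.set_printoptions(precision=4,suppress=True)
print(np.linalg.inv(im['view']))
c=cv2.resize(im['image'][110:240,245:455],None,fx=3.8,fy=3.8,interpolation=cv2.INTER_CUBIC);cv2.imwrite('pics/c.png',c)
g=im['image'].astype(int);y=(g[...,2]-g[...,0]>70)
roi=np.zeros_like(y);roi[130:215,265:320]=1
Z=C[...,2]; m=(roi&(Z>.053)&(Z<.09)).astype(np.uint8)
n,l,st,ce=cv2.connectedComponentsWithStats(m)
for i in range(1,n):
    k=l==i;print(st[i],ce[i],C[k].mean(0),np.percentile(Z[k],[10,50,90]))
roi[:]=0;roi[140:190,340:380]=1
k=roi&(Z>.07)&(Z<.1);print('knob',k.sum(),C[k].mean(0),np.ptp(C[k],0))
for p in[(264,143),(316,126),(348,208),(299,228),(318,166),(391,148),(440,168),(440,190)]:print(p,C[p[1],p[0]])
roi[:]=0;roi[130:200,380:455]=1
k=roi&(Z>.015)&(Z<.035);print('tray',k.sum(),cv2.minAreaRect((C[k][:,:2]*1000).astype(np.float32)),)
E
python3 a.py
```

```text
[[ 0.0165  0.9961 -0.0865  0.4298]
 [-0.9999  0.016  -0.0061 -0.0635]
 [-0.0047  0.0866  0.9962  1.0059]
 [ 0.      0.      0.      1.    ]]
[277 142   7   8  38] [279.6316 145.2895] [0.6323 0.0357 0.061 ] [0.0587 0.0616 0.063 ]
[283 156   7   9  47] [285.9149 159.8511] [0.6002 0.0211 0.0709] [0.0635 0.0729 0.0752]
[289 173   7   7  39] [292.     175.5897] [0.5694 0.0087 0.0618] [0.06   0.0618 0.0632]
[295 187   7   8  42] [298.119  190.0714] [ 0.5385 -0.0052  0.0719] [0.069  0.0727 0.0756]
[302 202   7   8  42] [304.8571 205.3095] [ 0.5077 -0.0195  0.0725] [0.071  0.0735 0.0757]
knob 78 [ 0.5951 -0.1239  0.081 ] [0.0177 0.0185 0.0164]
(264, 143) [0.6422 0.0718 0.0354]
(316, 126) [ 0.6896 -0.0372  0.0008]
(348, 208) [ 0.5087 -0.1095  0.0086]
(299, 228) [ 0.4638 -0.005   0.0112]
(318, 166) [ 0.5926 -0.0441  0.0469]
(391, 148) [ 0.643  -0.2027  0.0005]
(440, 168) [ 0.5996 -0.309   0.0043]
(440, 190) [ 0.552  -0.31   -0.0007]
tray 214 ((596.5452880859375, -261.9952392578125), (110.72273254394531, 61.06254959106445), 56.65321350097656)
```

View pics/c.png

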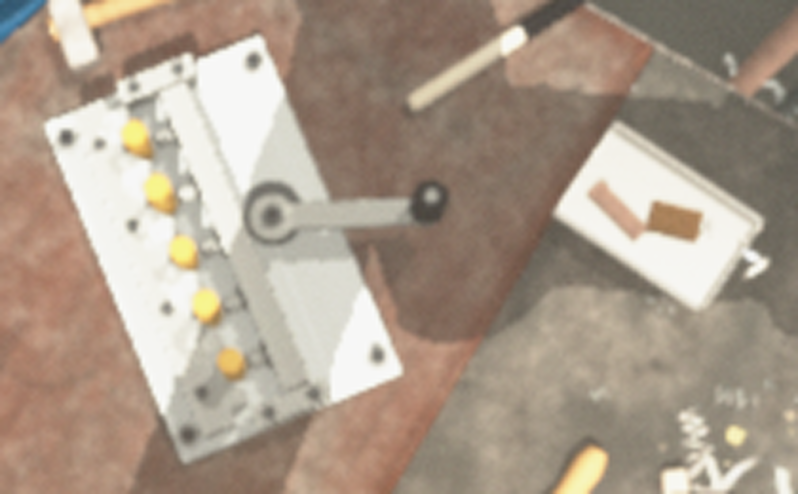

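Pins 1 and 3, counted from the far end, are short: tops at 61–62 mm against 73 mm for the others. The tool's jaw axis is already along jig x. I'll refine the row fit while moving over the far short pin.

```bash
cat > b.py <<'E'
from h import *
im=dict(np.load('top.npz'));C=cloud(im);np.set_printoptions(precision=4,suppress=True)
Z=C[...,2];roi=np.zeros(Z.shape,bool);roi[130:215,265:320]=1
m=(roi&(Z>.053)&(Z<.09)).astype(np.uint8);n,l,st,ce=cv2.connectedComponentsWithStats(m)
K=im['mtx'];M=np.linalg.inv(im['view'])
def onz(u,v,z):
    r=M[:3,:3]@np.array([(u-K[0,2])/K[0,0],-(v-K[1,2])/K[1,1],-1]);return M[:3,3]+r*(z-M[2,3])/r[2]
P=[]
for i in range(1,n):
    k=l==i;h=.062 if np.median(Z[k])<.067 else .074;k&=abs(Z-h)<.004
    P.append(C[k].mean(0));print(k.sum(),P[-1])
P=np.array(P)[:,:2];d=np.linalg.svd(P-P.mean(0))[2][0];d*=-np.sign(d[0]);print('mid',P.mean(0),'jigy',d,np.degrees(np.arctan2(*d[::-1])),(P-P.mean(0))@np.c_[d,[d[1],-d[0]]])
s=245,110
for q in[(617,123),(763,222),(700,310),(557,213)]:print('tray',onz(q[0]/3.8+245,q[1]/3.8+110,.024))
E
python3 b.py
```

```text
36 [0.6325 0.036  0.0613]
35 [0.6013 0.0218 0.0738]
39 [0.5694 0.0087 0.0618]
37 [ 0.539  -0.005   0.0732]
38 [ 0.5081 -0.0193  0.0736]
mid [0.57   0.0084] jigy [-0.9147 -0.4042] -156.16159426869086 [[-0.0682 -0.    ]
 [-0.034  -0.0004]
 [ 0.0005  0.0005]
 [ 0.0338  0.0003]
 [ 0.0678 -0.0004]]
tray [ 0.6508 -0.2345  0.024 ]
tray [ 0.5956 -0.3166  0.024 ]
tray [ 0.5453 -0.281   0.024 ]
tray [ 0.5989 -0.2009  0.024 ]
```

>>> arm_command(series=[{"dp": [0,0.41,-0.24],"gripper": 45},{"dp": [0,0.41,-0.24],"gripper": 45},{"dp": [0,0.41,-0.24],"gripper": 45},{"dp": [0,0.41,-0.24],"gripper": 45},{"dp": [0,0.41,-0.24],"gripper": 45},{"dp": [0,0.41,-0.24],"gripper": 45},{"dp": [0,0.41,-0.24],"gripper": 45},{"dp": [0,0.41,-0.24],"gripper": 45}], grip_force=40)

```text
invalid input at $.series[0]: expected keys dp, angular, gripper
```

>>> arm_command(series=[{"dp": [0,0.41,-0.24],"angular": [0,0,0],"gripper": 45},{"dp": [0,0.41,-0.24],"angular": [0,0,0],"gripper": 45},{"dp": [0,0.41,-0.24],"angular": [0,0,0],"gripper": 45},{"dp": [0,0.41,-0.24],"angular": [0,0,0],"gripper": 45},{"dp": [0,0.41,-0.24],"angular": [0,0,0],"gripper": 45},{"dp": [0,0.41,-0.24],"angular": [0,0,0],"gripper": 45},{"dp": [0,0.41,-0.24],"angular": [0,0,0],"gripper": 45},{"dp": [0,0.41,-0.24],"angular": [0,0,0],"gripper": 45}], grip_force=40)

```text
clock: 1.1
position: [0.5061, -0.1454, 0.2275]
ee_rot: [0.591, 0.387, 0.593, -0.386]
contact_force: [1.1, -0.4, -0.3]
width: 0.0447
```

```bash
cat > to.py <<'E'
from h import *
import sys
def to(p):
    s=get_state();T=Rt(s);D=np.array([[0,.9147,.4042],[0,.4042,-.9147],[-1,0,0]])
    d=T.T@(np.array(p)-s['position'])/.12;w=R.from_matrix(T.T@D).as_rotvec()/(np.pi/2)
    print('dp',d.round(3),'ang',w.round(4),'z',s['position'].round(4),s['clock'],s['width'],s['contact_force'].round(1))
if __name__=='__main__':to([float(a) for a in sys.argv[1:4]])
E
python3 to.py .6325 .036 .16
```

```text
dp [ 0.565  1.572 -0.958] ang [-0.0017 -0.0027  0.0005] z [ 0.5061 -0.1454  0.2275] 1.1 0.04471581565745822 [ 1.1 -0.4 -0.3]
```

>>> arm_command(series=[{"dp": [0,0.4,-0.24],"angular": [0,0,0],"gripper": 45},{"dp": [0,0.4,-0.24],"angular": [0,0,0],"gripper": 45},{"dp": [0,0.4,-0.24],"angular": [0,0,0],"gripper": 45},{"dp": [0.1,0.32,-0.2],"angular": [0,0,0],"gripper": 45},{"dp": [0.2,0.1,-0.08],"angular": [0,0,0],"gripper": 45},{"dp": [0.2,0,0],"angular": [0,0,0],"gripper": 45},{"dp": [0.05,0,0],"angular": [0,0,0],"gripper": 45},{"dp": [0,0,0],"angular": [0,0,0],"gripper": 45}])

```text
clock: 2.1
position: [0.6403, 0.0551, 0.1565]
ee_rot: [0.591, 0.385, 0.596, -0.384]
contact_force: [0.9, -0.8, 0.1]
width: 0.0452
```

```bash
python3 - <<'E'
from to import *
to([.6325,.036,.043])
s=get_state();im=get_image('wrist');np.savez('w1.npz',pos=s['position'],T=Rt(s),**im);g=im['image'].copy()
np.set_printoptions(precision=4,suppress=True)
K=im['mtx'];M=im['mount'];T=Rt(s)
d=im['depth'];v,u=np.mgrid[0:400,0:640]
P=np.stack([(u-K[0,2])/K[0,0]*d,-(v-K[1,2])/K[1,1]*d,-d],-1)@M[:3,:3].T+M[:3,3]
P=P@T.T+s['position'];P[d==0]=0;Z=P[...,2]
for j,h in enumerate([.062,.074,.062,.074,.074]):
    q=np.array([.57,.0084])+(j*.034-.068)*np.array([-.9147,-.4042])
    k=(abs(Z-h)<.003)&(np.hypot(*(P[...,:2]-q).transpose(2,0,1))<.014)
    if k.sum()>20:
        c,r=cv2.minEnclosingCircle((P[k][:,:2]*1000).astype(np.float32));print(j,q,P[k].mean(0),np.array(c),r,k.sum())
cv2.imwrite('pics/w1.png',g)
E
```

```text
dp [ 0.946 -0.121  0.124] ang [ 0.0031 -0.0038  0.0024] z [0.6403 0.0551 0.1565] 2.1 0.04522033951317268 [ 0.9 -0.8  0.1]
0 [0.6322 0.0359] [0.6371 0.0342 0.061 ] [636.7008  34.1228] 6.907598972320557 208
1 [0.6011 0.0221] [0.6057 0.0203 0.0729] [605.3267  19.8682] 7.085403919219971 210
2 [0.57   0.0084] [0.5743 0.0072 0.0609] [573.8278   6.8353] 7.191317081451416 173
3 [ 0.5389 -0.0053] [ 0.5441 -0.0065  0.0728] [543.421   -7.0258] 7.384760856628418 175
```

View pics/w1.png

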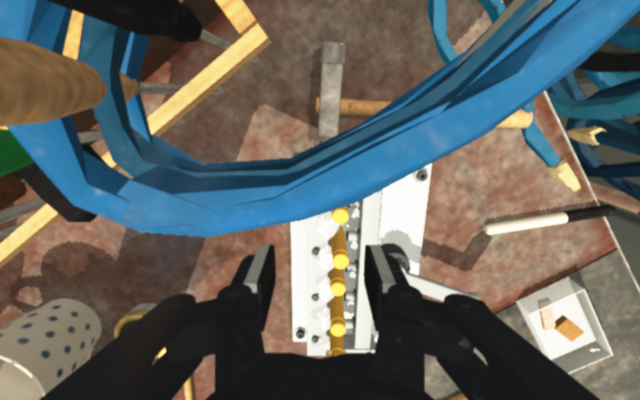

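The wrist view shows the pin row at column ~340, rows 216–330, with a blue hose coil near the gripper. The wrist and top estimates differ by about 5 mm. I'll check the hose height before going lower.

```bash
cat > wl.py <<'E'
from h import *
np.set_printoptions(precision=4,suppress=True)
def wcloud(im,T,p):
    K=im['mtx'];M=im['mount'];d=im['depth'];v,u=np.mgrid[0:400,0:640]
    P=np.stack([(u-K[0,2])/K[0,0]*d,-(v-K[1,2])/K[1,1]*d,-d],-1)@M[:3,:3].T+M[:3,3]
    P=P@T.T+p;P[d==0]=0;return P
E
python3 - <<'E'
from wl import *
d=dict(np.load('w1.npz'));P=wcloud(d,d['T'],d['pos']);g=d['image'].astype(int)
b=(g[...,0]-g[...,2]>60)&(d['depth']>0)
Q=P[b];q=np.array([.632,.036])
rel=Q[:,:2]-q;jx=rel@[-.4042,.9147];jy=rel@[-.9147,-.4042]
for lo in np.arange(-.2,.2,.03):
    k=(jy>=lo)&(jy<lo+.03)&(jx<.3)&(jx>-.1)
    if k.sum()>30:print('jy',lo.round(2),'jx min',jx[k].min().round(3),'z',np.percentile(Q[k][:,2],[1,50,99]))
print('near r',np.hypot(jx,jy).min(),'mount',d['mount'])
print('hammer',P[100,330],P[105,400])
d=dict(np.load('top.npz'));P=cloud(d);
for p in [(264,95),(240,118),(205,100),(270,60)]:print(p,P[p[1],p[0]])
E
```

```text
jy -0.2 jx min -0.087 z [0.0035 0.0099 0.0125]
jy -0.17 jx min -0.094 z [0.0051 0.0113 0.0134]
jy -0.14 jx min -0.1 z [0.0094 0.2012 0.2114]
jy -0.11 jx min -0.063 z [0.1601 0.2039 0.2105]
jy -0.08 jx min -0.027 z [0.1543 0.1992 0.2055]
jy -0.05 jx min 0.043 z [0.1957 0.1972 0.1986]
near r 0.05836335193257245 mount [[-0.0011  0.3021 -0.9533 -0.1419]
 [ 0.0002  0.9533  0.3021  0.0784]
 [ 1.      0.0002 -0.0011  0.0008]
 [ 0.      0.      0.      1.    ]]
hammer [0.7156 0.0785 0.0193] [0.7245 0.0546 0.1616]
(264, 95) [0.7018 0.0551 0.1729]
(240, 118) [0.6583 0.0982 0.1715]
(205, 100) [0.6897 0.1626 0.176 ]
(270, 60) [0.8381 0.0683 0.0013]
```

The hose hangs at z 0.155–0.21 and the camera would sit right beside it. I'll rise, back off and flip the tool half a turn so the camera faces the other way.

>>> arm_command(series=[{"dp": [-0.25,-0.2,0.2],"angular": [0,0,0],"gripper": 45},{"dp": [-0.25,-0.2,0.2],"angular": [-0.118,0,0],"gripper": 45},{"dp": [-0.1,0,0],"angular": [-0.118,0,0],"gripper": 45},{"dp": [0,0,0],"angular": [-0.118,0,0],"gripper": 45},{"dp": [0,0,0],"angular": [-0.118,0,0],"gripper": 45},{"dp": [0,0,0],"angular": [-0.118,0,0],"gripper": 45},{"dp": [0,0,0],"angular": [-0.118,0,0],"gripper": 45},{"dp": [0,0,0],"angular": [-0.118,0,0],"gripper": 45}])

```text
clock: 3.15
position: [0.6184, -0.0157, 0.2433]
ee_rot: [0.709, -0.059, 0.7, 0.059]
contact_force: [0.3, -1.6, -0.6]
width: 0.0449
```

```bash
sed -i "s/D=np.array(.*/D=np.array([[0,-.9147,-.4042],[0,-.4042,.9147],[-1,0,0]])/" to.py; sed -i "s/s\['contact_force'\].round(1))/s['contact_force'].round(1),s['qpos'].round(2))/" to.py; python3 to.py .6325 .036 .16
```

```text
dp [0.696 0.407 0.178] ang [-1.1583  0.005   0.0088] z [ 0.6184 -0.0157  0.2433] 3.15 0.04487723498474318 [ 0.3 -1.6 -0.6] [-0.14  0.33  1.4   0.    1.4  -0.31]
```

>>> arm_command(series=[{"dp": [0,0,0],"angular": [-0.118,0,0],"gripper": 45},{"dp": [0,0,0],"angular": [-0.118,0,0],"gripper": 45},{"dp": [0,0,0],"angular": [-0.118,0,0],"gripper": 45},{"dp": [0,0,0],"angular": [-0.118,0,0],"gripper": 45},{"dp": [0,0,0],"angular": [-0.118,0,0],"gripper": 45},{"dp": [0,0,0],"angular": [-0.118,0,0],"gripper": 45},{"dp": [0,0,0],"angular": [-0.118,0,0],"gripper": 45},{"dp": [0,0,0],"angular": [-0.118,0,0],"gripper": 45}])

```text
clock: 4.15
position: [0.6203, -0.0206, 0.2563]
ee_rot: [-0.482, 0.533, -0.468, -0.514]
contact_force: [0.0, 0.1, -0.1]
width: 0.0451
```

```bash
python3 to.py .6325 .036 .16
```

```text
dp [ 0.804 -0.12   0.465] ang [-0.2035 -0.0073  0.02  ] z [ 0.6203 -0.0206  0.2563] 4.15 0.045149683086333665 [ 0.   0.1 -0.1] [-0.15  0.31  1.39  0.    1.41 -1.81]
```

>>> arm_command(series=[{"dp": [0,0,0],"angular": [-0.1,-0.004,0.01],"gripper": 45},{"dp": [0,0,0],"angular": [-0.1,-0.004,0.01],"gripper": 45},{"dp": [0.2,-0.06,0.1],"angular": [0,0,0],"gripper": 45},{"dp": [0.2,-0.08,0.12],"angular": [0,0,0],"gripper": 45},{"dp": [0.15,-0.04,0.06],"angular": [0,0,0],"gripper": 45},{"dp": [0.1,0,0],"angular": [0,0,0],"gripper": 45},{"dp": [0,0,0],"angular": [0,0,0],"gripper": 45},{"dp": [0,0,0],"angular": [0,0,0],"gripper": 45}])

```text
clock: 5.15
position: [0.6305, 0.0147, 0.1885]
ee_rot: [-0.389, 0.598, -0.383, -0.586]
contact_force: [-0.6, 0.4, -0.2]
width: 0.0452
```

```bash
cat > m.py <<'E'
from wl import *
from to import to
import sys
s=get_state();im=get_image('wrist');T=Rt(s);P=wcloud(im,T,s['position']);Z=P[...,2]
for j,h in enumerate([.062,.074,.062,.074,.074]):
    q=np.array([.571,.0080])+(j*.034-.068)*np.array([-.9147,-.4042])
    k=(abs(Z-h)<.004)&(np.hypot(*(P[...,:2]-q).transpose(2,0,1))<.014)
    if k.sum()>20:
        c,r=cv2.minEnclosingCircle((P[k][:,:2]*1000).astype(np.float32));v,u=np.nonzero(k);print(j,P[k].mean(0),np.array(c),r,k.sum(),'px',u.mean(),v.mean())
cv2.imwrite('pics/%s.png'%sys.argv[1],im['image'])
to([float(a) for a in sys.argv[2:5]])
E
python3 m.py w2 .631 .0335 .12
```

```text
0 [0.6354 0.0339 0.061 ] [635.8893  34.0632] 6.951500415802002 176 px 338.875 199.8181818181818
1 [0.604  0.0198 0.0729] [604.397   19.9927] 7.018099784851074 215 px 340.09302325581393 165.54418604651164
2 [0.5727 0.0067 0.0611] [572.6697   6.8335] 6.927318096160889 218 px 341.08256880733944 122.85779816513761
3 [ 0.5424 -0.0071  0.0731] [542.4404  -7.0113] 6.85399055480957 267 px 342.4344569288389 79.9250936329588
4 [ 0.5116 -0.0211  0.073 ] [511.3639 -21.0586] 7.007238388061523 318 px 342.99056603773585 30.70440251572327
dp [ 0.571 -0.058  0.148] ang [-0.0001 -0.0063  0.0103] z [0.6305 0.0146 0.1885] 5.2 0.04520496710677476 [ 0.2 -0.3  0.1] [-0.09  0.37  1.47 -0.    1.28 -2.07]
```

View pics/w2.png

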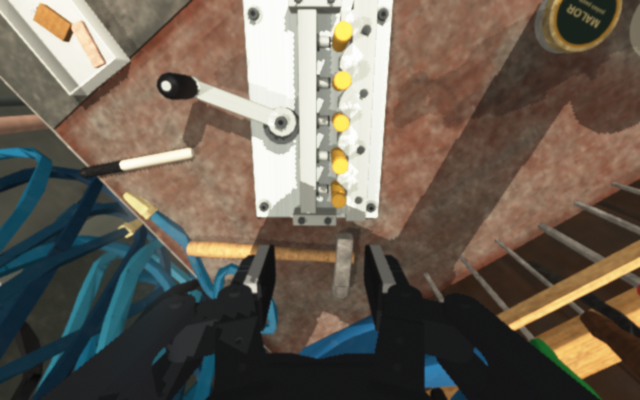

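The wrist estimates agree in both tool orientations: pin A is at about (0.636, 0.034), so the top camera is about 3.5 mm off. In the w2 picture the fingertips are at columns 262 and 375. The knob shows at (180,86) and the tray at the upper left.

```bash
python3 to.py .6323 .0324 .12
```

```text
dp [ 0.571 -0.065  0.135] ang [-0.0001 -0.0063  0.0103] z [0.6305 0.0146 0.1885] 5.2 0.04520496710677476 [ 0.2 -0.3  0.1] [-0.09  0.37  1.47 -0.    1.28 -2.07]
```

>>> arm_command(series=[{"dp": [0.0,-0.065,0.135],"angular": [0,-0.006,0.01],"gripper": 45},{"dp": [0.12,0,0],"angular": [0,0,0],"gripper": 45},{"dp": [0.14,0,0],"angular": [0,0,0],"gripper": 45},{"dp": [0.14,0,0],"angular": [0,0,0],"gripper": 45},{"dp": [0.12,0,0],"angular": [0,0,0],"gripper": 45},{"dp": [0.05,0,0],"angular": [0,0,0],"gripper": 45},{"dp": [0,0,0],"angular": [0,0,0],"gripper": 45},{"dp": [0,0,0],"angular": [0,0,0],"gripper": 45}])

```text
clock: 6.2
position: [0.6308, 0.0337, 0.1148]
ee_rot: [0.386, -0.592, 0.386, 0.593]
contact_force: [0.5, 0.8, 0.2]
width: 0.0455
```

```bash
python3 m.py w3 .6323 .0324 .045
```

```text
0 [0.6352 0.034  0.061 ] [635.738   34.1939] 7.14778995513916 323 px 318.3095975232198 224.5232198142415
1 [0.604  0.0199 0.0731] [604.2702  19.8472] 7.066508769989014 400 px 317.7025 179.9375
2 [0.5727 0.0068 0.0611] [572.8018   6.8585] 6.89469051361084 402 px 318.9228855721393 121.42537313432835
3 [ 0.5424 -0.0069  0.0731] [542.3248  -6.9032] 6.997279167175293 544 px 318.2077205882353 59.981617647058826
4 [ 0.5169 -0.0186  0.0721] [516.0043 -18.7246] 4.718009948730469 65 px 317.44615384615383 1.4923076923076923
dp [ 0.583 -0.008 -0.015] ang [-0.0001  0.0003 -0.0009] z [0.6308 0.0337 0.1149] 6.25 0.045063887964522 [-0.4 -0.1  1.1] [-0.06  0.44  1.55 -0.    1.15 -2.04]
```

>>> arm_command(series=[{"dp": [0.12,-0.005,-0.013],"angular": [0,0,0],"gripper": 45},{"dp": [0.13,0,0],"angular": [0,0,0],"gripper": 45},{"dp": [0.13,0,0],"angular": [0,0,0],"gripper": 45},{"dp": [0.1,0,0],"angular": [0,0,0],"gripper": 45},{"dp": [0.05,0,0],"angular": [0,0,0],"gripper": 45},{"dp": [0,0,0],"angular": [0,0,0],"gripper": 45},{"dp": [0,0,0],"angular": [0,0,0],"gripper": 45},{"dp": [0,0,0],"angular": [0,0,0],"gripper": 45}])

```text
clock: 7.25
position: [0.6325, 0.0324, 0.0473]
ee_rot: [0.386, -0.592, 0.386, 0.593]
contact_force: [-1.0, 0.4, -0.5]
width: 0.045
```

```bash
python3 m.py w4 .6323 .0324 .045
```

```text
0 [0.635  0.0338 0.0609] [635.8773  33.9764] 7.375665664672852 644 px 321.7127329192547 276.45652173913044
1 [0.6038 0.0198 0.073 ] [604.2849  20.1843] 7.199018955230713 898 px 321.5946547884187 217.87193763919822
2 [0.5727 0.0068 0.0611] [572.8242   6.8779] 6.977519989013672 911 px 323.42041712403955 129.36333699231614
3 [ 0.5426 -0.0069  0.0731] [542.3777  -6.9001] 7.119962215423584 1472 px 323.2370923913044 31.802309782608695
dp [0.02  0.002 0.001] ang [-0.0001 -0.0001 -0.0001] z [0.6326 0.0324 0.0474] 7.3 0.04512481486348766 [-0.7 -0.4 -0.3] [-0.06  0.51  1.63 -0.    1.01 -2.05]
```

>>> arm_command(series=[{"dp": [0.025,0,0],"angular": [0,0,0],"gripper": 45},{"dp": [0,0,0],"angular": [0,0,0],"gripper": 10},{"dp": [0,0,0],"angular": [0,0,0],"gripper": 10},{"dp": [0,0,0],"angular": [0,0,0],"gripper": 10},{"dp": [0,0,0],"angular": [0,0,0],"gripper": 10},{"dp": [-0.05,0,0],"angular": [0,0,0],"gripper": 10},{"dp": [-0.1,0,0],"angular": [0,0,0],"gripper": 10},{"dp": [-0.1,0,0],"angular": [0,0,0],"gripper": 10}])

```text
clock: 8.3
position: [0.6324, 0.0324, 0.0759]
ee_rot: [0.386, -0.592, 0.386, 0.593]
contact_force: [-0.2, -0.1, 0.4]
width: 0.012
```

>>> arm_command(series=[{"dp": [-0.15,0,0],"angular": [0,0,0],"gripper": 10},{"dp": [-0.15,0,0],"angular": [0,0,0],"gripper": 10},{"dp": [-0.15,0,0],"angular": [0,0,0],"gripper": 10},{"dp": [-0.15,0,0],"angular": [0,0,0],"gripper": 10},{"dp": [-0.05,0,0],"angular": [0,0,0],"gripper": 10},{"dp": [0,0,-0.1],"angular": [0,0,0],"gripper": 10},{"dp": [0,0,-0.2],"angular": [0,0,0],"gripper": 10},{"dp": [0,0,-0.2],"angular": [0,0,0],"gripper": 10}])

```text
clock: 9.3
position: [0.6585, -0.0249, 0.162]
ee_rot: [-0.386, 0.595, -0.385, -0.591]
contact_force: [-0.1, -0.5, -1.7]
width: 0.0124
```

```bash
python3 m.py w5 .6 -.26 .15; python3 - <<'E'
from h import *
a=cv2.imread('pics/w5.png');s=get_image('scene')['image'][90:290,190:390];cv2.imwrite('pics/s5.png',np.hstack([cv2.resize(s,(400,400)),a[:,120:520]]))
E
```

```text
1 [0.6042 0.0194 0.073 ] [604.2614  19.8565] 7.023051738739014 275 px 404.1709090909091 162.16727272727272
2 [0.5729 0.0064 0.061 ] [572.8906   6.6716] 7.006589889526367 280 px 405.1 114.675
3 [ 0.5427 -0.0074  0.073 ] [542.3825  -7.0136] 7.114215850830078 358 px 413.2486033519553 65.33240223463687
4 [ 0.5122 -0.0212  0.0729] [511.723  -21.0071] 6.999691009521484 394 px 417.5482233502538 9.705583756345177
dp [ 0.103  1.239 -1.56 ] ang [ 0.0002 -0.0045  0.0029] z [ 0.6602 -0.0286  0.1617] 9.35 0.01186211023109926 [ 2.5 -1.2 -0.4] [-0.15  0.44  1.42 -0.    1.27 -2.13]
```

View pics/s5.png

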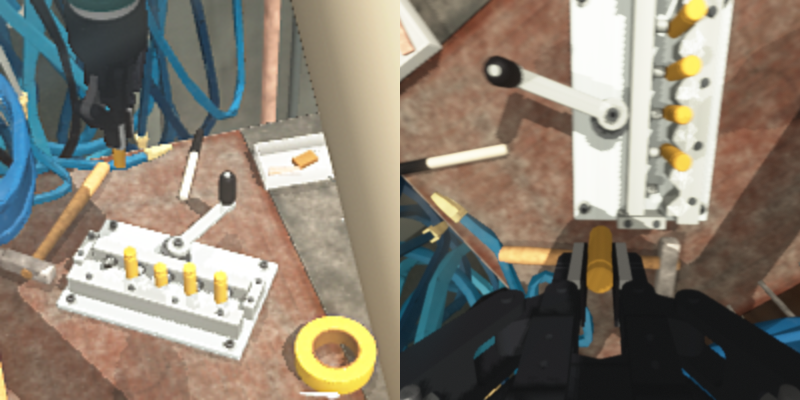

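The far short pin is held between the fingertips (right half, about (600,255)), and four pins still stand. Next I'll go to the tray.

>>> arm_command(series=[{"dp": [0,0.2,-0.26],"angular": [0,0,0],"gripper": 10},{"dp": [0,0.22,-0.29],"angular": [0,0,0],"gripper": 10},{"dp": [0,0.22,-0.29],"angular": [0,0,0],"gripper": 10},{"dp": [0,0.22,-0.29],"angular": [0,0,0],"gripper": 10},{"dp": [0,0.14,-0.18],"angular": [0,0,0],"gripper": 10},{"dp": [0,0.05,-0.07],"angular": [0,0,0],"gripper": 10},{"dp": [0,0,0],"angular": [0,0,0],"gripper": 10},{"dp": [0,0,0],"angular": [0,0,0],"gripper": 10}])

```text
clock: 10.4
position: [0.6088, -0.2367, 0.1564]
ee_rot: [0.389, -0.59, 0.386, 0.593]
contact_force: [-0.1, -0.2, -0.6]
width: 0.012
```

```bash
python3 - <<'E'
from wl import *
from to import to
s=get_state();im=get_image('wrist');P=wcloud(im,Rt(s),s['position']);Z=P[...,2]
k=(Z>.018)&(Z<.03)&(np.hypot(P[...,0]-.6,P[...,1]+.26)<.09)
print(k.sum(),cv2.minAreaRect((P[k][:,:2]*1000).astype(np.float32)))
cv2.imwrite('pics/w6.png',im['image']);to([.6095,-.2435,.04])
E
```

```text
865 ((602.4302368164062, -259.7830505371094), (100.10065460205078, 60.491756439208984), 56.46324157714844)
dp [ 0.97  0.02 -0.06] ang [-0.0029  0.003   0.0008] z [ 0.6089 -0.2365  0.1564] 10.45 0.012433607743501007 [ 0.4 -0.5 -1. ] [-0.48  0.44  1.44  0.    1.26 -2.46]
```

View pics/w6.png

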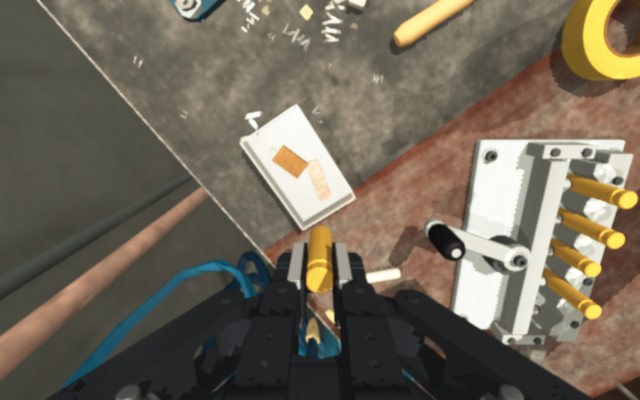

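The tray is at (0.602, −0.260), its axis at 56.5°. The pin hangs near (318,260). Lowering.

>>> arm_command(series=[{"dp": [0,0.03,-0.055],"angular": [0,0,0],"gripper": 10},{"dp": [0.15,0,0],"angular": [0,0,0],"gripper": 10},{"dp": [0.2,0,0],"angular": [0,0,0],"gripper": 10},{"dp": [0.2,0,0],"angular": [0,0,0],"gripper": 10},{"dp": [0.18,0,0],"angular": [0,0,0],"gripper": 10},{"dp": [0.12,0,0],"angular": [0,0,0],"gripper": 10},{"dp": [0.03,0,0],"angular": [0,0,0],"gripper": 10},{"dp": [0,0,0],"angular": [0,0,0],"gripper": 10}])

```text
clock: 11.45
position: [0.6119, -0.2415, 0.0501]
ee_rot: [-0.387, 0.594, -0.384, -0.592]
contact_force: [0.6, -0.7, -1.2]
width: 0.0119
```

```bash
python3 to.py .6108 -.243 .038
```

```text
dp [ 0.101  0.014 -0.008] ang [0.0018 0.0001 0.0032] z [ 0.6119 -0.2415  0.0501] 11.45 0.011908231711237333 [ 0.6 -0.7 -1.2] [-0.48  0.53  1.57  0.    1.04 -2.48]
```

>>> arm_command(series=[{"dp": [0.04,0,0],"angular": [0,0,0],"gripper": 10},{"dp": [0.04,0,0],"angular": [0,0,0],"gripper": 10},{"dp": [0.02,0,0],"angular": [0,0,0],"gripper": 10},{"dp": [0,0,0],"angular": [0,0,0],"gripper": 10},{"dp": [0,0,0],"angular": [0,0,0],"gripper": 10},{"dp": [0,0,0],"angular": [0,0,0],"gripper": 10},{"dp": [0,0,0],"angular": [0,0,0],"gripper": 10},{"dp": [0,0,0],"angular": [0,0,0],"gripper": 10}])

```text
clock: 12.45
position: [0.6135, -0.2423, 0.0399]
ee_rot: [-0.387, 0.596, -0.383, -0.59]
contact_force: [0.2, -0.9, 0.3]
width: 0.0121
```

>>> arm_command(series=[{"dp": [0.02,0,0],"angular": [0,0,0],"gripper": 10},{"dp": [0,0,0],"angular": [0,0,0],"gripper": 10},{"dp": [0,0,0],"angular": [0,0,0],"gripper": 10},{"dp": [0,0,0],"angular": [0,0,0],"gripper": 40},{"dp": [0,0,0],"angular": [0,0,0],"gripper": 40},{"dp": [-0.1,0,0],"angular": [0,0,0],"gripper": 40},{"dp": [-0.2,0,0],"angular": [0,0,0],"gripper": 40},{"dp": [-0.2,0,0],"angular": [0,0,0],"gripper": 40}])

```text
clock: 13.45
position: [0.6121, -0.2419, 0.0985]
ee_rot: [-0.387, 0.594, -0.384, -0.592]
contact_force: [0.6, 0.3, -0.3]
width: 0.04
```

```bash
cat > tr.py <<'E'
from wl import *
from to import to
import sys
s=get_state();im=get_image('wrist');P=wcloud(im,Rt(s),s['position']);Z=P[...,2]
L=(P[...,:2]-[.6024,-.2598]);a=np.radians(56.5);ty=L@[np.cos(a),np.sin(a)];tx=L@[np.sin(a),-np.cos(a)]
k=(abs(tx)<.045)&(abs(ty)<.06)&(Z>.028)&(Z<.08)
m=(k).astype(np.uint8);n,l,st,ce=cv2.connectedComponentsWithStats(m)
for i in range(1,n):
    q=l==i
    if q.sum()>25:print('obj',st[i],'tx',np.percentile(tx[q],[5,50,95]),'ty',np.percentile(ty[q],[5,50,95]),'z',np.percentile(Z[q],[5,50,95]))
cv2.imwrite('pics/%s.png'%sys.argv[1],im['image'])
to([float(a) for a in sys.argv[2:5]])
E
python3 tr.py w7 .5728 .0068 .16
```

```text
obj [310 207  20  32 548] tx [-0.0053 -0.0003  0.006 ] ty [0.017  0.0211 0.0282] z [0.0315 0.0525 0.0541]
dp [-0.487 -0.537  2.038] ang [ 0.0018 -0.0039  0.0064] z [ 0.6141 -0.2429  0.1024] 13.5 0.040213196344631504 [ 2.3 -0.8  2.2] [-0.48  0.48  1.51  0.    1.14 -2.48]
```

Pin A stands in the tray. Next I'll go to the middle short pin.

>>> arm_command(series=[{"dp": [-0.3,0,0.05],"angular": [0,0,0],"gripper": 45},{"dp": [-0.15,-0.08,0.32],"angular": [0,0,0],"gripper": 45},{"dp": [0,-0.1,0.38],"angular": [0,0,0],"gripper": 45},{"dp": [0,-0.1,0.38],"angular": [0,0,0],"gripper": 45},{"dp": [0,-0.1,0.38],"angular": [0,0,0],"gripper": 45},{"dp": [0,-0.08,0.28],"angular": [0,0,0],"gripper": 45},{"dp": [0,-0.04,0.1],"angular": [0,0,0],"gripper": 45},{"dp": [0,0,0],"angular": [0,0,0],"gripper": 45}])

```text
clock: 14.5
position: [0.5781, -0.0071, 0.1616]
ee_rot: [-0.389, 0.601, -0.383, -0.584]
contact_force: [-0.7, -0.7, 0.2]
width: 0.0452
```

```bash
python3 m.py w8 .5728 .0068 .1
```

```text
1 [0.6036 0.0195 0.073 ] [604.1118  19.9467] 7.080780982971191 219 px 339.19634703196346 240.07762557077626
2 [0.5722 0.0065 0.061 ] [572.6097   7.0363] 7.184803009033203 228 px 340.4561403508772 195.9517543859649
3 [ 0.542  -0.0073  0.073 ] [542.2102  -7.0598] 6.997150421142578 268 px 341.7164179104478 158.63432835820896
4 [ 0.5112 -0.0213  0.0731] [511.1684 -21.1136] 6.978667736053467 305 px 342.32131147540986 111.57704918032788
dp [0.511 0.002 0.136] ang [-0.0001 -0.0094  0.0123] z [ 0.5782 -0.0077  0.1616] 14.55 0.045030258936148815 [-0.2  0.5  0.1] [-0.13  0.32  1.63 -0.    1.17 -2.12]
```

>>> arm_command(series=[{"dp": [0,0,0.13],"angular": [0,-0.009,0.012],"gripper": 45},{"dp": [0.12,0,0],"angular": [0,0,0],"gripper": 45},{"dp": [0.12,0,0],"angular": [0,0,0],"gripper": 45},{"dp": [0.12,0,0],"angular": [0,0,0],"gripper": 45},{"dp": [0.08,0,0],"angular": [0,0,0],"gripper": 45},{"dp": [0.02,0,0],"angular": [0,0,0],"gripper": 45},{"dp": [0,0,0],"angular": [0,0,0],"gripper": 45},{"dp": [0,0,0],"angular": [0,0,0],"gripper": 45}])

```text
clock: 15.55
position: [0.5717, 0.0036, 0.1006]
ee_rot: [0.386, -0.591, 0.388, 0.592]
contact_force: [0.4, 0.4, 0.3]
width: 0.045
```

```bash
python3 to.py .5728 .0068 .045
```

```text
dp [ 0.463 -0.02   0.02 ] ang [-0.0029  0.0002 -0.0022] z [0.5717 0.0036 0.1006] 15.55 0.04502744496664114 [0.4 0.4 0.3] [-0.11  0.37  1.7  -0.    1.07 -2.1 ]
```

>>> arm_command(series=[{"dp": [0,-0.02,0.02],"angular": [-0.003,0,-0.002],"gripper": 45},{"dp": [0.1,0,0],"angular": [0,0,0],"gripper": 45},{"dp": [0.11,0,0],"angular": [0,0,0],"gripper": 45},{"dp": [0.11,0,0],"angular": [0,0,0],"gripper": 45},{"dp": [0.07,0,0],"angular": [0,0,0],"gripper": 45},{"dp": [0.02,0,0],"angular": [0,0,0],"gripper": 45},{"dp": [0,0,0],"angular": [0,0,0],"gripper": 45},{"dp": [0,0,0],"angular": [0,0,0],"gripper": 45}])

```text
clock: 16.55
position: [0.5733, 0.0071, 0.0481]
ee_rot: [-0.386, 0.593, -0.386, -0.593]
contact_force: [-0.5, 0.4, 0.2]
width: 0.0452
```

```bash
python3 m.py w9 .5728 .0068 .0445
```

```text
1 [0.6029 0.0194 0.0729] [603.9117  19.5389] 7.548501968383789 636 px 319.57704402515725 344.47641509433964
2 [0.5718 0.0065 0.0609] [572.7576   6.8739] 7.265596866607666 654 px 321.16207951070334 267.22782874617735
3 [ 0.5417 -0.0072  0.0731] [542.272   -6.9437] 7.22926664352417 903 px 320.6157253599114 209.4905869324474
4 [ 0.5112 -0.0211  0.0732] [511.3295 -21.0419] 7.008805274963379 1112 px 319.8732014388489 123.41726618705036
dp [ 0.031  0.005 -0.   ] ang [ 0.0004 -0.0001  0.0003] z [0.5734 0.0071 0.0482] 16.6 0.04518932725106548 [-0.4 -0.2 -0.9] [-0.11  0.43  1.77  0.    0.94 -2.1 ]
```

Centred. Lower a little, close and lift.

>>> arm_command(series=[{"dp": [0.03,0,0],"angular": [0,0,0],"gripper": 45},{"dp": [0,0,0],"angular": [0,0,0],"gripper": 10},{"dp": [0,0,0],"angular": [0,0,0],"gripper": 10},{"dp": [0,0,0],"angular": [0,0,0],"gripper": 10},{"dp": [0,0,0],"angular": [0,0,0],"gripper": 10},{"dp": [-0.05,0,0],"angular": [0,0,0],"gripper": 10},{"dp": [-0.1,0,0],"angular": [0,0,0],"gripper": 10},{"dp": [-0.15,0,0],"angular": [0,0,0],"gripper": 10}])

```text
clock: 17.6
position: [0.5729, 0.0071, 0.0818]
ee_rot: [0.386, -0.592, 0.386, 0.593]
contact_force: [-0.1, 0.3, -0.8]
width: 0.012
```

>>> arm_command(series=[{"dp": [-0.2,0,0],"angular": [0,0,0],"gripper": 10},{"dp": [-0.2,0,0],"angular": [0,0,0],"gripper": 10},{"dp": [-0.2,0,0],"angular": [0,0,0],"gripper": 10},{"dp": [-0.1,0.02,-0.1],"angular": [0,0,0],"gripper": 10},{"dp": [0,0.08,-0.3],"angular": [0,0,0],"gripper": 10},{"dp": [0,0.1,-0.35],"angular": [0,0,0],"gripper": 10},{"dp": [0,0.1,-0.35],"angular": [0,0,0],"gripper": 10},{"dp": [0,0.1,-0.35],"angular": [0,0,0],"gripper": 10}])

```text
clock: 18.6
position: [0.6014, -0.1764, 0.1754]
ee_rot: [-0.385, 0.596, -0.383, -0.591]
contact_force: [-1.0, 0.0, -0.9]
width: 0.0118
```

```bash
python3 m.py w10 .5905 -.278 .16
```

```text
1 [0.6038 0.0184 0.0727] [604.1153  19.0789] 7.0296430587768555 189 px 516.3915343915344 283.3915343915344
3 [ 0.5421 -0.0084  0.0727] [542.0522  -7.4257] 7.354487895965576 230 px 533.2260869565217 213.68695652173912
4 [ 0.5113 -0.0226  0.0727] [511.0078 -21.2798] 7.588947772979736 256 px 541.82421875 174.18359375
dp [ 0.133  0.415 -0.678] ang [ 0.0022 -0.0073  0.0028] z [ 0.6027 -0.1833  0.1752] 18.65 0.012110966098057356 [ 2.3 -3.7  0.2] [-0.4   0.39  1.48 -0.    1.26 -2.39]
```

>>> arm_command(series=[{"dp": [0,0.16,-0.24],"angular": [0,0,0],"gripper": 10},{"dp": [0,0.13,-0.2],"angular": [0,0,0],"gripper": 10},{"dp": [0,0.06,-0.1],"angular": [0,0,0],"gripper": 10},{"dp": [0.1,0.02,-0.03],"angular": [0,0,0],"gripper": 10},{"dp": [0.2,0,0],"angular": [0,0,0],"gripper": 10},{"dp": [0.2,0,0],"angular": [0,0,0],"gripper": 10},{"dp": [0.1,0,0],"angular": [0,0,0],"gripper": 10},{"dp": [0,0,0],"angular": [0,0,0],"gripper": 10}])

```text
clock: 19.65
position: [0.5884, -0.2669, 0.0985]
ee_rot: [-0.385, 0.595, -0.386, -0.59]
contact_force: [0.2, -0.5, -0.4]
width: 0.0124
```

```bash
python3 tr.py w11 .5905 -.278 .04
```

```text
obj [309 218  24  19 241] tx [-0.0147 -0.0119 -0.0048] ty [-0.0217 -0.0204 -0.0138] z [0.0645 0.0724 0.0792]
dp [ 0.494  0.025 -0.085] ang [ 0.0009 -0.0045  0.002 ] z [ 0.5888 -0.2671  0.0992] 19.7 0.01195950923106804 [ 0.   1.  -0.7] [-0.53  0.47  1.54 -0.    1.12 -2.52]
```

>>> arm_command(series=[{"dp": [0,0.025,-0.08],"angular": [0,-0.004,0.002],"gripper": 10},{"dp": [0.1,0,0],"angular": [0,0,0],"gripper": 10},{"dp": [0.12,0,0],"angular": [0,0,0],"gripper": 10},{"dp": [0.12,0,0],"angular": [0,0,0],"gripper": 10},{"dp": [0.08,0,0],"angular": [0,0,0],"gripper": 10},{"dp": [0.03,0,0],"angular": [0,0,0],"gripper": 10},{"dp": [0,0,0],"angular": [0,0,0],"gripper": 10},{"dp": [0,0,0],"angular": [0,0,0],"gripper": 10}])

```text
clock: 20.7
position: [0.5914, -0.2783, 0.0431]
ee_rot: [-0.385, 0.594, -0.386, -0.592]
contact_force: [0.4, 0.1, -0.5]
width: 0.012
```

```bash
python3 to.py .5905 -.278 .0375
```

```text
dp [0.047 0.006 0.006] ang [ 0.0011 -0.0019  0.0011] z [ 0.5914 -0.2783  0.0431] 20.7 0.011989570309741206 [ 0.4  0.1 -0.5] [-0.55  0.53  1.58 -0.    1.02 -2.53]
```

>>> arm_command(series=[{"dp": [0.03,0,0],"angular": [0,0,0],"gripper": 10},{"dp": [0.015,0,0],"angular": [0,0,0],"gripper": 10},{"dp": [0,0,0],"angular": [0,0,0],"gripper": 10},{"dp": [0,0,0],"angular": [0,0,0],"gripper": 40},{"dp": [0,0,0],"angular": [0,0,0],"gripper": 40},{"dp": [-0.1,0,0],"angular": [0,0,0],"gripper": 40},{"dp": [-0.2,0,0],"angular": [0,0,0],"gripper": 40},{"dp": [-0.25,0,0],"angular": [0,0,0],"gripper": 40}])

```text
clock: 21.7
position: [0.5906, -0.2779, 0.1056]
ee_rot: [-0.385, 0.593, -0.386, -0.592]
contact_force: [0.9, 0.0, -0.3]
width: 0.0397
```

>>> arm_command(series=[{"dp": [-0.25,0,0],"angular": [0,0,0],"gripper": 45},{"dp": [-0.05,0,0.1],"angular": [0,0,0],"gripper": 45},{"dp": [0,0,0.1],"angular": [0,0,0],"gripper": 45},{"dp": [0,-0.02,0.1],"angular": [0,0,0],"gripper": 45},{"dp": [0,-0.02,0.1],"angular": [0,0,0],"gripper": 45},{"dp": [0,-0.02,0.1],"angular": [0,0,0],"gripper": 45},{"dp": [0,0,0],"angular": [0,0,0],"gripper": 45},{"dp": [0,0,0],"angular": [0,0,0],"gripper": 45}])

```text
clock: 22.7
position: [0.5708, -0.2144, 0.143]
ee_rot: [-0.385, 0.594, -0.385, -0.593]
contact_force: [0.3, 0.2, 0.5]
width: 0.0447
```

```bash
python3 tr.py w12 .6005 -.1275 .12; python3 - <<'E'
from wl import *
s=get_state();im=get_image('wrist');P=wcloud(im,Rt(s),s['position']);Z=P[...,2]
k=(Z>.079)&(Z<.09)&(np.hypot(P[...,0]-.6,P[...,1]+.127)<.03)
print('knob',k.sum(),P[k].mean(0) if k.any() else '',cv2.minEnclosingCircle((P[k][:,:2]*1000).astype(np.float32)))
E
```

```text
obj [226 177  25  24 396] tx [-0.0058 -0.0025  0.0054] ty [-0.0285 -0.023  -0.0171] z [0.0317 0.0525 0.0542]
obj [261 219  20  25 375] tx [-0.0057 -0.0018  0.0055] ty [0.0172 0.0216 0.028 ] z [0.0305 0.0519 0.0541]
dp [ 0.191 -0.521  0.561] ang [ 0.0018 -0.0006  0.0005] z [ 0.5707 -0.2144  0.143 ] 22.75 0.04509098798507336 [ 0.4  0.4 -0.6] [-0.47  0.39  1.57 -0.    1.19 -2.46]
knob 89 [ 0.5926 -0.1263  0.0813] ((594.517333984375, -125.49282836914062), 6.856176376342773)
```

View pics/w12.png

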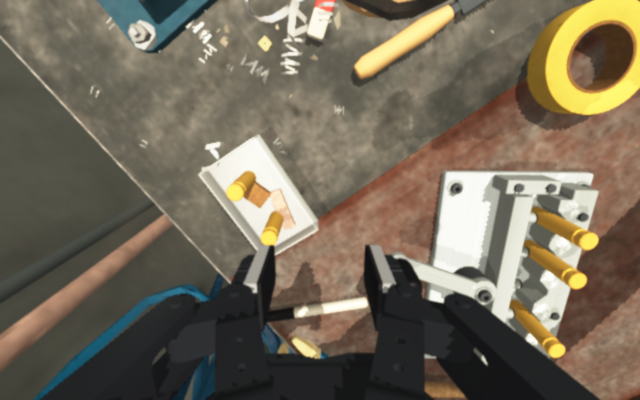

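Both short pins stand in the tray (tops at about (240,187) and (270,235)), and three long pins remain. Next, the knob.

>>> arm_command(series=[{"dp": [0,-0.1,0.1],"angular": [0,0,0],"gripper": 50},{"dp": [0,-0.12,0.13],"angular": [0,0,0],"gripper": 50},{"dp": [0,-0.12,0.13],"angular": [0,0,0],"gripper": 50},{"dp": [0,-0.1,0.12],"angular": [0,0,0],"gripper": 50},{"dp": [0,-0.04,0.04],"angular": [0,0,0],"gripper": 50},{"dp": [0,0,0],"angular": [0,0,0],"gripper": 50},{"dp": [0,0,0],"angular": [0,0,0],"gripper": 50},{"dp": [0,0,0],"angular": [0,0,0],"gripper": 50}])

```text
clock: 23.8
position: [0.6006, -0.1284, 0.143]
ee_rot: [-0.385, 0.594, -0.385, -0.592]
contact_force: [0.5, -0.4, -0.7]
width: 0.0496
```

```bash
cat > k.py <<'E'
from wl import *
from to import to
import sys
s=get_state();im=get_image('wrist');P=wcloud(im,Rt(s),s['position']);Z=P[...,2]
k=(Z>.074)&(Z<.09)&(np.hypot(P[...,0]-.6005,P[...,1]+.1275)<.025)
v,u=np.nonzero(k);print('knob',k.sum(),P[k].mean(0),Z[k].max(),cv2.minEnclosingCircle((P[k][:,:2]*1000).astype(np.float32)),u.mean(),v.mean())
cv2.imwrite('pics/k.png',im['image']);to([float(a) for a in sys.argv[1:4]])
E
python3 k.py .6005 -.1275 .05
```

```text
knob 590 [ 0.5975 -0.1273  0.0813] 0.0852549184089619 ((599.338134765625, -126.45037841796875), 10.041141510009766) 323.9898305084746 211.27796610169491
dp [ 0.775 -0.002  0.009] ang [ 0.0019 -0.001   0.0008] z [ 0.6006 -0.1285  0.143 ] 23.85 0.04983734375304038 [ 0.5 -0.6 -0.2] [-0.32  0.39  1.56 -0.    1.19 -2.31]
```

>>> arm_command(series=[{"dp": [0.1,0,0.017],"angular": [0,0,0],"gripper": 50},{"dp": [0.17,0,0],"angular": [0,0,0],"gripper": 50},{"dp": [0.17,0,0],"angular": [0,0,0],"gripper": 50},{"dp": [0.15,0,0],"angular": [0,0,0],"gripper": 50},{"dp": [0.1,0,0],"angular": [0,0,0],"gripper": 50},{"dp": [0.03,0,0],"angular": [0,0,0],"gripper": 50},{"dp": [0,0,0],"angular": [0,0,0],"gripper": 50},{"dp": [0,0,0],"angular": [0,0,0],"gripper": 50}])

```text
clock: 24.85
position: [0.5986, -0.1282, 0.0515]
ee_rot: [-0.386, 0.593, -0.386, -0.592]
contact_force: [-1.0, -0.3, -1.0]
width: 0.0499
```

```bash
python3 k.py .6 -.127 .05
```

```text
knob 1815 [ 0.596  -0.1253  0.0812] 0.08987017325859786 ((597.0922241210938, -119.7239990234375), 16.82984733581543) 330.0479338842975 289.0473829201102
dp [ 0.013 -0.014  0.005] ang [-0.0001 -0.0007  0.0003] z [ 0.5987 -0.1282  0.0516] 24.9 0.050404886086842945 [-0.4 -0.   0.4] [-0.32  0.48  1.67 -0.    0.99 -2.31]
```

>>> arm_command(series=[{"dp": [0.01,-0.014,0.005],"angular": [0,0,0],"gripper": 50},{"dp": [0,0,0],"angular": [0,0,0],"gripper": 12},{"dp": [0,0,0],"angular": [0,0,0],"gripper": 12},{"dp": [0,0,0],"angular": [0,0,0],"gripper": 12},{"dp": [0,0,0],"angular": [0,0,0],"gripper": 12},{"dp": [0,0,0],"angular": [0,0,0],"gripper": 12},{"dp": [0,0,0],"angular": [0,0,0],"gripper": 12},{"dp": [0,0,0],"angular": [0,0,0],"gripper": 12}], grip_force=40)

```text
clock: 25.9
position: [0.5991, -0.1263, 0.0517]
ee_rot: [-0.386, 0.592, -0.386, -0.592]
contact_force: [-0.8, 0.6, 1.2]
width: 0.0187
```

>>> arm_command(series=[{"dp": [0,-0.083,-0.024],"angular": [0,0,0],"gripper": 12},{"dp": [0,-0.085,-0.014],"angular": [0,0,0],"gripper": 12},{"dp": [0,-0.087,-0.004],"angular": [0,0,0],"gripper": 12},{"dp": [0,-0.086,0.007],"angular": [0,0,0],"gripper": 12},{"dp": [0,-0.085,0.018],"angular": [0,0,0],"gripper": 12},{"dp": [0,-0.082,0.028],"angular": [0,0,0],"gripper": 12},{"dp": [0,0,0],"angular": [0,0,0],"gripper": 12},{"dp": [0,0,0],"angular": [0,0,0],"gripper": 12}])

```text
clock: 26.9
position: [0.6567, -0.0976, 0.0516]
ee_rot: [0.385, -0.591, 0.386, 0.594]
contact_force: [-4.3, -0.1, 3.3]
width: 0.0186
```

```bash
cat > sw.py <<'E'
from wl import *
s=get_state();T=Rt(s);P0=np.array([.5991,-.1263]);d=s['position'][:2]-P0
jx=d@[-.4042,.9147]*1e3-79.9;jy=d@[-.9147,-.4042]*1e3+29.1
a=np.degrees(np.arctan2(jy,jx))%360
print('jig rel cam',jx,jy,'r',np.hypot(jx,jy),'ang',a,'lever',np.radians(a-160),s['position'],s['contact_force'],s['width'],s['clock'])
n=np.arange(a,271,7)[1:];n=np.r_[n,270.]if len(n)==0 or n[-1]<269 else n
q=np.array([jx,jy])
for b in n:
    p=85*np.array([np.cos(np.radians(b)),np.sin(np.radians(b))]);w=(p-q)/120;q=p;print(b.round(0),'y %.3f z %.3f'%(w[1],w[0]))
E
python3 sw.py
```

```text
jig rel cam -76.93248525122011 -35.18849049960513 r 84.59809188492375 ang 204.57909284943509 lever 0.778051947774903 [ 0.6567 -0.0976  0.0516] [-4.2842 -0.0889  3.2688] 0.018607076282967157 26.9
212.0 y -0.078 z 0.038
219.0 y -0.071 z 0.050
226.0 y -0.064 z 0.058
233.0 y -0.057 z 0.065
240.0 y -0.048 z 0.072
247.0 y -0.039 z 0.077
254.0 y -0.029 z 0.081
261.0 y -0.019 z 0.084
268.0 y -0.009 z 0.086
270.0 y -0.001 z 0.030
```

>>> arm_command(series=[{"dp": [0,-0.078,0.038],"angular": [0,0,0],"gripper": 12},{"dp": [0,-0.071,0.05],"angular": [0,0,0],"gripper": 12},{"dp": [0,-0.064,0.058],"angular": [0,0,0],"gripper": 12},{"dp": [0,-0.057,0.065],"angular": [0,0,0],"gripper": 12},{"dp": [0,-0.048,0.072],"angular": [0,0,0],"gripper": 12},{"dp": [0,-0.036,0.07],"angular": [0,0,0],"gripper": 12},{"dp": [0,0,0],"angular": [0,0,0],"gripper": 12},{"dp": [0,0,0],"angular": [0,0,0],"gripper": 12}])

```text
clock: 27.9
position: [0.6778, -0.0425, 0.0515]
ee_rot: [0.381, -0.592, 0.389, 0.594]
contact_force: [-5.3, -3.5, 3.2]
width: 0.019
```

```bash
python3 sw.py
```

```text
jig rel cam -35.04937636794818 -76.79609552498329 r 84.41622516829595 ang 245.46826723294697 lever 1.491702669189308 [ 0.6778 -0.0425  0.0515] [-5.259  -3.5416  3.1503] 0.018987569326212997 27.9
252.0 y -0.035 z 0.079
259.0 y -0.021 z 0.084
266.0 y -0.011 z 0.086
270.0 y -0.001 z 0.044
```

>>> arm_command(series=[{"dp": [0,-0.033,0.079],"angular": [0,0,0],"gripper": 12},{"dp": [0,-0.021,0.084],"angular": [0,0,0],"gripper": 12},{"dp": [0,-0.01,0.08],"angular": [0,0,0],"gripper": 12},{"dp": [0,-0.001,0.04],"angular": [0,0,0],"gripper": 12},{"dp": [0,0,0],"angular": [0,0,0],"gripper": 12},{"dp": [0,0,0],"angular": [0,0,0],"gripper": 12},{"dp": [0,0,0],"angular": [0,0,0],"gripper": 12},{"dp": [0,0,0],"angular": [0,0,0],"gripper": 12}])

```text
clock: 28.9
position: [0.6735, -0.015, 0.0515]
ee_rot: [-0.375, 0.597, -0.393, -0.59]
contact_force: [-3.6, -4.6, 3.3]
width: 0.0188
```

```bash
python3 sw.py; python3 - <<'E'
from wl import *
T=get_image('top');s=get_state();w=get_image('wrist');P=cloud(T);np.savez('t2.npz',**T)
a=cv2.resize(T['image'][110:240,255:445],(585,400),interpolation=cv2.INTER_CUBIC);b=w['image'][:,240:640]
S=get_image('scene')['image'][145:280,205:375]
cv2.imwrite('pics/f.png',np.vstack([np.hstack([cv2.resize(T['image'][110:240,255:445],(438,300),interpolation=cv2.INTER_CUBIC),cv2.resize(S,(360,300),interpolation=cv2.INTER_CUBIC)]),cv2.resize(w['image'],(480,300)) if 0 else np.hstack([cv2.resize(w['image'],(480,300)),np.zeros((300,318,3),np.uint8)])]))
E
```

```text
jig rel cam -8.144493105892309 -83.99711914722312 r 84.39104687693312 ang 264.4618233939332 lever 1.8232027608609713 [ 0.6735 -0.015   0.0515] [-3.6193 -4.6438  3.3201] 0.0188061576863663 28.9
270.0 y -0.008 z 0.068
```

View pics/f.png

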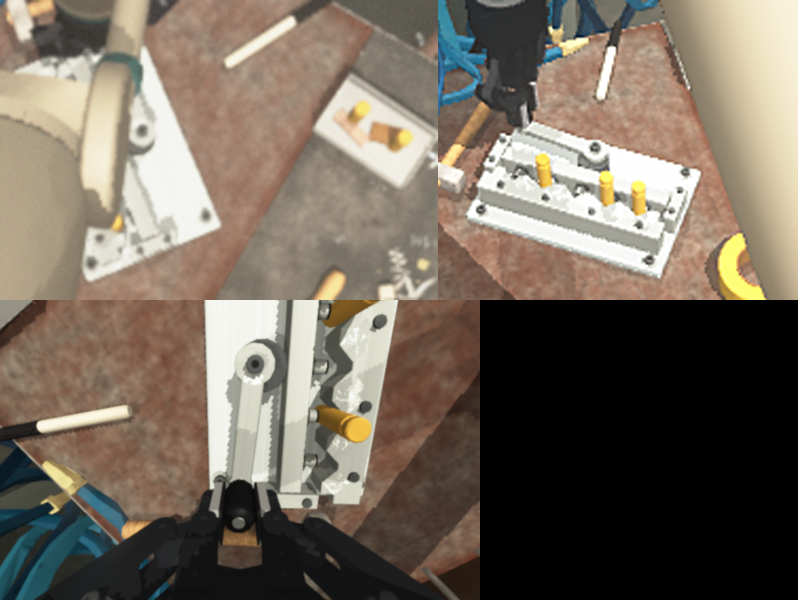

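The fingers hold the knob, three long pins stand, and both short pins are in the tray. The lever is at about 1.82 rad, so one last nudge.

>>> arm_command(series=[{"dp": [0,-0.004,0.035],"angular": [0,0,0],"gripper": 12},{"dp": [0,-0.003,0.03],"angular": [0,0,0],"gripper": 12},{"dp": [0,0,0],"angular": [0,0,0],"gripper": 12},{"dp": [0,0,0],"angular": [0,0,0],"gripper": 12},{"dp": [0,0,0],"angular": [0,0,0],"gripper": 12},{"dp": [0,0,0],"angular": [0,0,0],"gripper": 12},{"dp": [0,0,0],"angular": [0,0,0],"gripper": 12},{"dp": [0,0,0],"angular": [0,0,0],"gripper": 12}])

```text
clock: 30.05
position: [0.6733, -0.0142, 0.0516]
ee_rot: [-0.372, 0.6, -0.396, -0.587]
contact_force: [-3.6, -5.0, 4.2]
width: 0.0186
```

```bash
python3 sw.py; python3 - <<'E'
from wl import *
s=get_state();w=get_image('wrist');P=wcloud(w,Rt(s),s['position']);cv2.imwrite('pics/g.png',w['image'])
# hub centre and pins from cloud
Z=P[...,2]
for j in (1,3,4):
    q=np.array([.573,.0067])+(j*.034-.068)*np.array([-.9147,-.4042])
    k=(abs(Z-.074)<.003)&(np.hypot(*(P[...,:2]-q).transpose(2,0,1))<.016)
    if k.sum()>20: print(j,q,cv2.minEnclosingCircle((P[k][:,:2]*1000).astype(np.float32)))
# lever arm top: z 36..43.5, between knob and hub -> direction vs jig y
rel=P[...,:2]-[.5943,-.0420];jx=rel@[-.4042,.9147];jy=rel@[-.9147,-.4042]
k=(abs(Z-.041)<.003)&(jy<-.025)&(jy>-.065)&(abs(jx)<.02)
f=np.polyfit(jy[k],jx[k],1);print('arm n',k.sum(),'tilt from jig -y (rad)',f)
E
```

```text
jig rel cam -7.363832905388591 -84.03092754908337 r 84.35296568478066 ang 264.9918264560462 lever 1.8324530593404962 [ 0.6733 -0.0142  0.0516] [-3.613  -4.965   4.2269] 0.01858768945810967 30.05
270.0 y -0.008 z 0.061
1 [0.6041 0.0204] ((603.79052734375, 21.75411605834961), 7.228991985321045)
arm n 2213 tilt from jig -y (rad) [0.0873 0.0003]
```

View pics/g.png

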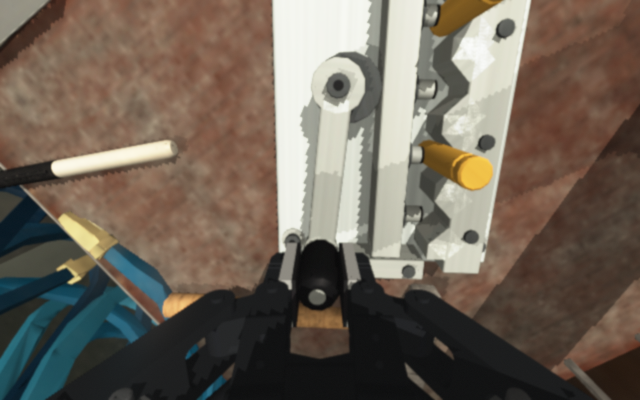

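The arm-tilt fit confirms the lever at 1.83 rad. Zero rows creep back under the spring load, so I'll push on and finish with rows that keep a small forward bias.

>>> arm_command(series=[{"dp": [0,-0.003,0.04],"angular": [0,0,0],"gripper": 12},{"dp": [0,-0.002,0.03],"angular": [0,0,0],"gripper": 12},{"dp": [0,0,0.015],"angular": [0,0,0],"gripper": 12},{"dp": [0,0,0.015],"angular": [0,0,0],"gripper": 12},{"dp": [0,0,0.015],"angular": [0,0,0],"gripper": 12},{"dp": [0,0,0.015],"angular": [0,0,0],"gripper": 12},{"dp": [0,0,0.015],"angular": [0,0,0],"gripper": 12},{"dp": [0,0,0.015],"angular": [0,0,0],"gripper": 12}])

```text
clock: 31.1
position: [0.6684, -0.0028, 0.0515]
ee_rot: [-0.37, 0.602, -0.4, -0.584]
contact_force: [-4.2, -6.0, 3.8]
width: 0.0191
```

```bash
python3 sw.py
```

```text
jig rel cam 5.073114202146627 -84.20163519672568 r 84.35432328879472 ang 273.44787944464025 lever 1.9800390257145684 [ 0.6684 -0.0028  0.0515] [-4.1539 -5.9538  3.8362] 0.01908522797308915 31.1
270.0 y -0.007 z -0.042
```

>>> arm_command(series=[{"dp": [0,0,-0.02],"angular": [0,0,0],"gripper": 12},{"dp": [0,0,0],"angular": [0,0,0],"gripper": 12},{"dp": [0,0,0.004],"angular": [0,0,0],"gripper": 12},{"dp": [0,0,0.004],"angular": [0,0,0],"gripper": 12},{"dp": [0,0,0.004],"angular": [0,0,0],"gripper": 12},{"dp": [0,0,0.004],"angular": [0,0,0],"gripper": 12},{"dp": [0,0,0.004],"angular": [0,0,0],"gripper": 12},{"dp": [0,0,0.004],"angular": [0,0,0],"gripper": 12}])

```text
clock: 32.1
position: [0.6705, -0.0072, 0.0516]
ee_rot: [-0.369, 0.603, -0.402, -0.582]
contact_force: [-3.6, -5.7, 3.2]
width: 0.0192
```

```bash
python3 sw.py|head -1; python3 - <<'E'
from wl import *
for i in range(12): get_image('top')
s=get_state();w=get_image('wrist');P=wcloud(w,Rt(s),s['position']);Z=P[...,2]
rel=P[...,:2]-[.5943,-.0420];jx=rel@[-.4042,.9147];jy=rel@[-.9147,-.4042]
k=(abs(Z-.041)<.003)&(jy<-.025)&(jy>-.065)&(abs(jx)<.02)
print('arm n',k.sum(),np.polyfit(jy[k],jx[k],1))
S=get_image('scene')['image'][145:280,205:375]
cv2.imwrite('pics/h.png',np.hstack([cv2.resize(S,(400,320),interpolation=cv2.INTER_CUBIC),cv2.resize(get_image('top')['image'][130:210,380:460],(320,320))]))
E
python3 sw.py|head -1
```

```text
jig rel cam 0.1742314925226225 -84.3128092256758 r 84.31298924921468 ang 270.11840092936677 lever 1.9219286632486339 [ 0.6705 -0.0072  0.0516] [-3.5994 -5.7051  3.2097] 0.019193471068072034 32.1
arm n 2199 [0.0016 0.0005]
jig rel cam 0.1857151391716343 -84.28329090031005 r 84.28349550830936 ang 270.12624894366996 lever 1.9220656369379683 [ 0.6704 -0.0072  0.0516] [-2.7109 -5.7961  3.4256] 0.01869160468551942 32.85
```

View pics/h.png

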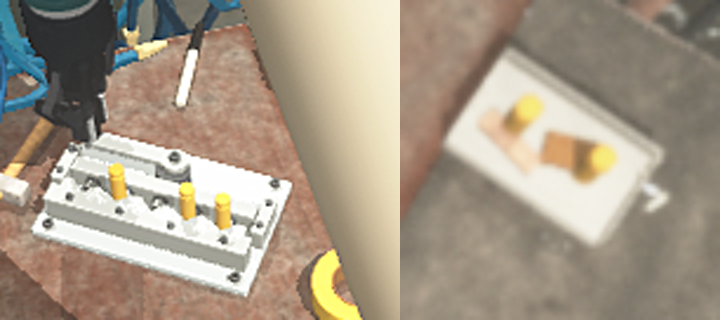

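The lever holds steady at 1.922 rad over 0.75 s. The three long pins are upright in their notches and both short pins stand in the tray. Handing in.

```bash
python3 -c "
from rig import sign_off;print(sign_off())"
```

```text
the job is handed in; nothing more can be done
None
```

I took the two short pins (the far-end notch and the middle one) out and stood them in the clear tray. I then swung the lever by its knob to highest lift and handed in at about 33 s, still holding the knob.

**Last checks before handing in:**
- **Lever:** It read 1.922 rad from the tool path and stayed there over 0.75 s. A separate camera fit put the lever arm within 0.002 rad of parallel to the bar.
- **Knob:** The grip was still closed on it, with the fingers 19 mm apart.
- **Pins:** The scene view shows the three long pins upright in their notches. The top view shows both short pins standing in the tray.
- **Not measured:** I didn't measure how hard the bar's noses press each pin. I also didn't re-measure the bystanders, but the arm never worked close to any of them.

**Disagreements along the way:**
- The top camera was 3–4 mm off from the wrist camera, so I used the wrist readings.
- The first push stopped at about 1.83 rad because the spring crept the arm back. I mended that by pushing on and finishing with a slight forward push.
- The gripper turned about 3° on the freely spinning knob, and I left it that way.

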